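# Jack up the side of a bench shaker and hold it

### The job

Someone has to get at the rubber feet under the laboratory shaker: set the red lever jack flat on the bench with its round steel saddle centred under the red-dotted yellow lift pad on the shaker's side, and let go of it while its handle is still up. Then pump the blue handle right down, so that the jack alone raises that side of the shaker off the bench, and finish while holding the handle down: do not let go at the end. Keep the robot off the shaker, do not shove the shaker along the bench, and leave the tube rack, the tip box and the bottle where they are.

Things in the scene. Friction and masses are not known exactly. Their poses are not given: they have to be found in the camera images.
- shaker: Loose white bench shaker, 4 to 6 kg, on four rubber feet 20 mm high. Origin: centre of its footprint on the bench; z up. Housing 240 (x) x 220 (y) mm, top at 112 mm; two clamped flasks on its -y half reach 211 mm. A rail on its +y face (z 84 to 100 mm) carries the yellow lift bracket, anywhere within 40 mm of that face's middle along x; it does not slide by itself.
- lift_point (a point): Centre of the underside of the yellow lift pad: plate 50 (shaker's x) x 45 (out from the +y face) x 12 mm, red dot 26 mm across on its top. 70 mm above the bench before lifting, 132.5 mm in +y from the shaker's centre. Axes as the shaker's. Under it is open space down to the bench. The bracket's back plate reaches z 100 mm.
- jack: Loose red lever jack, 0.85 kg. Origin: on the bench under the orange post; z up, handle to +y, saddle to -y. Base plate 90 (x) x 190 x 8 mm, y -85 to 105 mm; red block 50 mm wide, 40 mm high. Orange upright post to carry it by, 30 (x) x 24 (y) mm, top at z 115 mm, bare above 40 mm, near the balance point. Handle pivot at y 50, z 50 mm, between cheeks up to z 65 mm.
- saddle_top (a point): Centre of the top of the round steel saddle, 34 mm across, at x 0, y -62 mm in the jack's frame. 56 mm above the bench with the handle up, 88 mm with it fully down; rises straight up in proportion to the handle angle (53 mm per rad).
- jack_handle (a joint): Handle angle in rad: 0 = up (sprung, returns by itself), 0.6 = fully down at its stop. Swings in the jack's y-z plane about the pivot. Push needed at the paddle: about 3 to 5 N unloaded, 8 to 16 N with the shaker on the saddle. The saddle meets the pad at about 0.26 rad.
- handle_pad (a point): Middle of the top of the blue paddle at the handle's end, where to push. Paddle 30 (x) x 75 x 16 mm. In the jack's frame at (0, 175, 134) mm with the handle up (paddle sloping up away from the post by 0.3 rad) and (0, 201, 49) mm fully down (sloping down by 0.3 rad); it moves on an arc of radius 151 mm about the pivot.
- tube_rack: Bystander: pink rack of microtubes, 62 x 200 x 42 mm, origin at the centre of its underside.
- tip_box: Bystander: blue pipette tip box with pale lid, 85 x 120 x 80 mm, origin at the centre of its underside.
- wash_bottle: Bystander: white bottle, 60 mm across, 160 mm high, origin at the centre of its underside.

How it is judged (in metres and radians):
On the way:
1. the jack stands flat and released on the bench, handle up, its saddle under the middle of the lift pad (horizontal distance between saddle_top and lift_point below 0.015 m and height (world z) of jack below 0.005 m and angle between jack's own z axis and vertical below 0.05 rad and value of joint jack_handle below 0.1 rad and contact force between the fingers and jack below 0.5 N), for 0.2 s.
At the end, for the whole second after the job is handed in: Fingers press the handle (over 2 N) and hold it at 0.52 rad or more; lift pad at least 80 mm above the bench, on the saddle (over 5 N, within 22 mm of centre); jack flat on the bench; shaker still, within 35 mm of its start, not touched by the robot (height (world z) of lift_point above 0.08 m and value of joint jack_handle above 0.52 rad and velocity of joint jack_handle below 0.1 rad/s and contact force between the fingers and jack above 2 N and contact force between jack and shaker above 5 N and horizontal distance between saddle_top and lift_point below 0.022 m and height (world z) of jack below 0.008 m and angle between jack's own z axis and vertical below 0.08 rad and contact force between each of the arm, the fingers and shaker below 0.5 N and linear speed of shaker below 0.03 m/s and distance of shaker from where it was at the start of the episode below 0.035 m); the arm keeps its last pose, push and grip.
It fails at once if the robot itself pushes on the shaker (over 8 N) (contact force between any of the arm, the fingers and shaker above 8 N).
It fails at once if the shaker is shoved along the bench (over 40 mm) (distance of shaker from where it was at the start of the episode above 0.04 m).
It fails at once if a bystander is disturbed (over 20 mm) (distance of any of tube_rack, tip_box, wash_bottle from where it was at the start of the episode above 0.02 m).
It also fails if it takes over 51 s, if anything falls off the work surface, if the arm or the gripper's body presses on something with over 40 N, if the wrist force passes 120 N, or if a joint passes its speed limit or range.

### The arm

A 6-joint arm with a two-finger parallel gripper is mounted at the origin on the work surface. World frame = base frame: x ahead of the robot, y to its left, z up, the work surface at z = 0. Lengths are in m, angles in degrees, forces in N, time in s.
With the tool pointing down it reaches from about 0.35 to 0.8 m from the base axis. Payload 7.3 kg.
Tool frame: the origin (TCP) lies between the finger pads; the fingertips stand 11 mm ahead of it and the grasp point (between the pads) lies 8 mm behind it; z points along the fingers, y is the line along which they close (so a half turn about z gives the same grasp; the last joint's range is limited). The gripper opens to 85 mm and grips with 20 to 120 N. Pads are 22 mm wide; open, the fingers measure 114 mm over their backs; the gripper's body (76 mm by 85 mm) begins 54 mm behind the grasp point. The pads swing forward as they close: fully open they stand 13 mm farther back than shut.
Start: joints at [66.349, 19.595, 87.324, -0, 73.075, -8.365], TCP at [0.138, 0.506, 0.242] pointing down, gripper open.
Joint ranges: [-145.02, 145.02], [-44.19, 115.74], [2.07, 154.8], [-57.11, 237.11], [16.16, 152.29], [-177.93, 177.93]. Speed limits (degrees/s): [147.25, 147.25, 180, 180, 180, 180].

### API

Orientations are given as [roll, pitch, yaw] about the fixed x, y, z axes, in that order (R = Rz(yaw) Ry(pitch) Rx(roll)).
In Python, from bench import telemetry, eyes, ticket gives the robot as it stands. The module is installed in compiled form; this text tells all that it offers.
- The arm moves only by the tool jog_arm, never from a script. Its argument "targets" is a list of rows, each an object of numbers: "x", "y", "z": the shift along the world's x, y, z as a fraction of full scale; "ax", "ay", "az": the turn, a rotation vector about the world's x, y, z as a fraction of full scale. A call has 1 to 12 rows; each row shifts and turns the commanded pose from where the row before left it; what a row does not reach is not made up. Full scale, the value 1, is 2.5 cm for a shift and 8 degrees for a turn. A row lasts 1/8 s, in which the tool goes at most 62.5 mm and 10.7 degrees, less where a joint would pass 70% of its speed; a pose out of reach is approached as far as the arm can. A call with a number of a shift or a turn outside -1 to 1 is refused whole. A call with a gripper value outside its range is refused whole. "grip" is the closure, from 0 (fully open) to 1 (shut), set as the call begins (left out, the last holds). The fingers move at their own pace and stop on an object; "force" is the grip in N (left out, the last holds). Time passes only in rows, so rows that do not move let the fingers close. It gives the time, the measured TCP pose, the force, the opening and the grip force at its end, in the units of the state.
- telemetry.get_state(): the state, without advancing time (a new reading comes with each control period).
- eyes.read_camera(name): name is "scene" or "top"; returns the picture (384x512x3 uint8, red, green, blue); there is no depth.
- eyes.camera_model(name): a dict with "fx", "fy", "cx", "cy" (pixels), "origin" and "rotation" of the camera in the world. Camera axes: x right, y down, z forward; pixel columns grow to the right and rows downward; lengths in m; the calibration is good to about 2 mm. A picture is of the moment at which its call begins. camera_model takes no time and is no camera call.
- ticket.close_job(): hands the job in; it is judged then, once.
The state is a dict: "clock": time; "qpos": joint angles; "qvel": joint speeds; "effort": joint torques, N m; "eef_pos": TCP position; "orientation": TCP orientation; "ft_force": force on the tool from outside, world axes, zero at the start; "moment": the same for the moment, N m; "gripper_width": opening from 0.0 (shut) to 1.0 (fully open); "grip_force": force on a finger pad.
Only numpy, scipy, OpenCV 4.12 (cv2) and the standard library are available. Lean on these libraries where they do the work, as an engineer would, in place of code of your own. Each camera call takes 0.05 s, during which the arm holds its last target. There are 200 camera calls.

## Working session

There is one attempt and no reset: what is moved stays moved. The work goes in short steps, Python scripts to look and compute and a tool call to move; the robot and the scene stay as the last step left them, time stands still between calls to the robot, and variables do not carry over. Pictures are saved under pics/ and viewed, at most 10 in all, crops included, and the job is handed in when it is done.

Besides the shell and the picture viewer there is one more tool, called after "Call:" as name([rows], argument=value, ...), one row to a line, values as JSON. jog_arm: Moves the arm, as the interface text tells. Its arguments: {"type":"object","properties":{"targets":{"type":"array"},"grip":{"type":"number"},"force":{"type":"number"}},"required":["targets"]}

```bash
mkdir -p pics; python3 - <<'E'
from bench import telemetry, eyes
import cv2
for n in("scene","top"):
    im=eyes.read_camera(n); cv2.imwrite(f"pics/{n}0.png",cv2.resize(im[:,:,::-1],(800,600),interpolation=cv2.INTER_CUBIC)); cv2.imwrite(f"{n}_raw.png",im[:,:,::-1])
    m=eyes.camera_model(n); print(n,{k:(v if not hasattr(v,'tolist') else v.tolist()) for k,v in m.items()})
s=telemetry.get_state(); print(s)
E
```

```text
scene {'fx': 434.5423196967258, 'fy': 434.5423196967258, 'cx': 249.98564300025765, 'cy': 192.06256438386797, 'origin': [1.4396941392394702, 0.3234594461343329, 0.9925668011739698], 'rotation': [-134.27738765182545, -0.8434840048149361, 114.72375236222344]}
top {'fx': 436.0948410954774, 'fy': 436.0948410954774, 'cx': 252.5034763524541, 'cy': 190.5226782672429, 'origin': [0.3326003856315727, -0.05216712367523143, 1.4878719218992742], 'rotation': [-169.60981195579822, -0.3758163055553892, -91.6827007114806]}
{'clock': 0.1, 'qpos': array([ 6.63497738e+01,  1.96331800e+01,  8.73727475e+01, -2.50890783e-04,
        7.30761794e+01, -8.36452425e+00]), 'qvel': array([-0.07460689, -0.14450948, -0.11075521,  0.02308941, -0.03045843,
        0.00732694]), 'effort': array([ 3.48832873e-04, -4.34454525e+01, -2.46491021e+01, -2.32011025e-04,
        4.79395574e-03,  1.18716250e-05]), 'eef_pos': array([0.13823598, 0.50610337, 0.24168276]), 'orientation': array([-1.79918732e+02, -1.17067458e-02,  1.64714363e+02]), 'ft_force': array([-1.36301269, -0.69449244, -0.47634522]), 'moment': array([ 0.00148214, -0.04942461,  0.04100305]), 'grip_force': 0.0, 'gripper_width': 0.9993908033457692}
```

View pics/scene0.png

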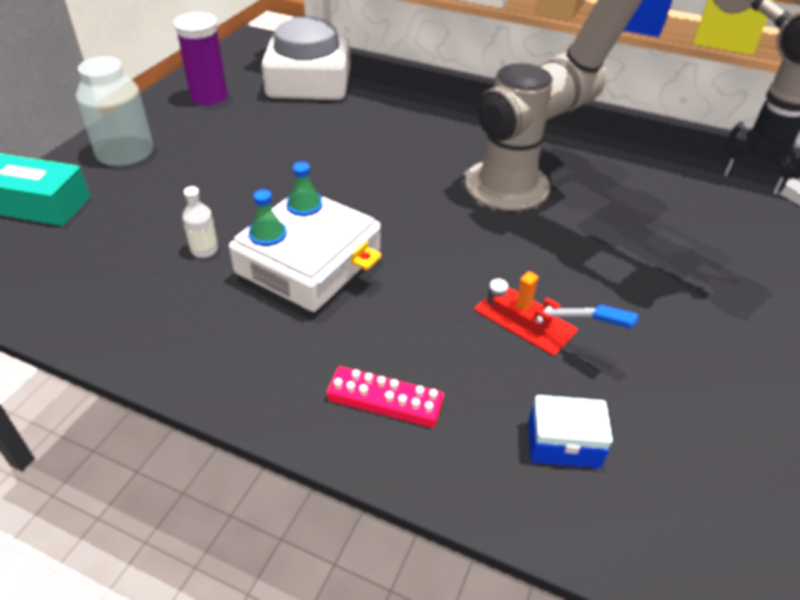

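View pics/top0.png

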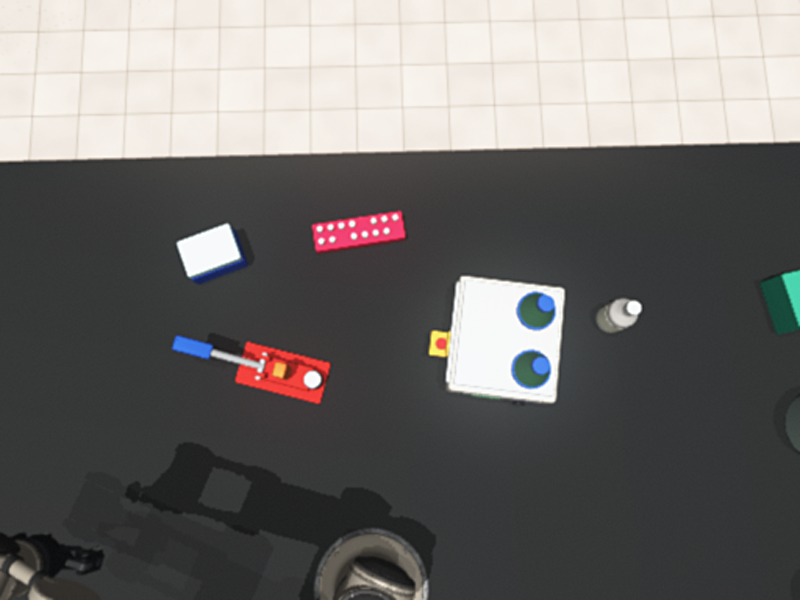

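The scene shot shows the shaker with its yellow pad at (367,257), the jack with its post at (528,290) and its paddle at (615,316). In the top view the red dot is at (440,343), the saddle at (312,379), the post at (279,369) and the paddle at (192,347). Next I'll segment these.

```bash
cat > h.py <<'E'
import numpy as np, cv2
from scipy.spatial.transform import Rotation as R
from bench import eyes
def cam(n):
    m=eyes.camera_model(n); return m,R.from_euler('xyz',m['rotation'],degrees=True).as_matrix(),np.array(m['origin'])
def back(n,p,z):
    m,r,o=cam(n); d=r@[(p[0]-m['cx'])/m['fx'],(p[1]-m['cy'])/m['fy'],1]
    return o+d*(z-o[2])/d[2]
def proj(n,P):
    m,r,o=cam(n); c=(np.atleast_2d(P)-o)@r; return c[:,:2]/c[:,2:]*[m['fx'],m['fy']]+[m['cx'],m['cy']]
def blob(im,box,lo,hi):
    x0,y0,x1,y1=box; c=cv2.cvtColor(im[y0:y1,x0:x1],cv2.COLOR_BGR2HSV)
    m=cv2.inRange(c,np.array(lo),np.array(hi)); k,l,s,ct=cv2.connectedComponentsWithStats(m)
    i=1+s[1:,4].argmax(); return ct[i]+[x0,y0], s[i,4], (l==i).astype('uint8')
E
python3 - <<'E'
from h import *
t=cv2.imread('top_raw.png'); s=cv2.imread('scene_raw.png')
f=1/1.5625
B=lambda *b:[int(v*f) for v in b]
def go(name,n,im,box,lo,hi,z):
    c,a,m=blob(im,B(*box),lo,hi); print(name,n,c.round(2),a,back(n,c,z).round(4)); return m
go('dot','top',t,(425,325,455,360),(0,120,100),(8,255,255),.082)
go('dot','scene',s,(350,240,385,270),(0,120,100),(10,255,255),.082)
go('saddle','top',t,(298,365,328,394),(0,0,150),(180,110,255),.056)
go('saddle','scene',s,(482,275,512,300),(0,0,170),(180,110,255),.056)
go('post','top',t,(265,355,295,385),(10,100,120),(22,255,255),.110)
go('post','scene',s,(512,265,545,312),(8,100,120),(22,255,255),.08)
go('paddle','top',t,(165,330,220,365),(100,120,60),(125,255,255),.134)
go('paddle','scene',s,(585,298,645,335),(100,120,60),(125,255,255),.13)
# shaker top corners by white mask
for n,im,b in(('top',t,B(430,265,580,415)),('scene',s,B(220,160,395,320))):
    g=cv2.cvtColor(im[b[1]:b[3],b[0]:b[2]],cv2.COLOR_BGR2GRAY); cv2.imwrite(f'pics/crop_{n}.png',cv2.resize(im[b[1]:b[3],b[0]:b[2]],None,fx=4.2 if n=='top' else 4.2,fy=4.2,interpolation=cv2.INTER_CUBIC)); print(b)
a=cv2.imread('pics/crop_top.png');c=cv2.imread('pics/crop_scene.png')
h=max(a.shape[0],c.shape[0]); o=np.zeros((h,a.shape[1]+c.shape[1],3),'uint8');o[:a.shape[0],:a.shape[1]]=a;o[:c.shape[0],a.shape[1]:]=c
print(o.shape,a.shape); cv2.imwrite('pics/c1.png',o[:600,:])
for q in [(210,250),(360,230)]: print('box/rack',back('top',np.array(q)*f,.06))
E
```

```text
dot top [282.06 219.45] 33 [ 0.4921 -0.1619  0.082 ]
dot scene [232.67 163.07] 15 [ 0.4884 -0.1612  0.082 ]
saddle top [199.17 242.44] 104 [0.4274 0.1098 0.056 ]
saddle scene [319.14 182.14] 90 [0.4257 0.1133 0.056 ]
post top [178.5 236.5] 70 [0.4444 0.1686 0.11  ]
post scene [336.83 185.38] 224 [0.4421 0.1724 0.08  ]
paddle top [122.66 221.76] 271 [0.4931 0.3382 0.134 ]
paddle scene [393.71 201.95] 300 [0.493  0.3443 0.13  ]
[275, 169, 371, 265]
[140, 102, 252, 204]
(428, 873, 3) (403, 403, 3)
box/rack [0.70963162 0.32510294 0.06      ]
box/rack [0.7453635  0.00129025 0.06      ]
```

```bash
python3 -c "
import cv2;a=cv2.imread('pics/c1.png');print(a.shape);a=a[:,:];s=min(1,800/a.shape[1]);cv2.imwrite('pics/c2.png',cv2.resize(a,None,fx=s,fy=s))"
```

```text
(428, 873, 3)
```

View pics/c2.png

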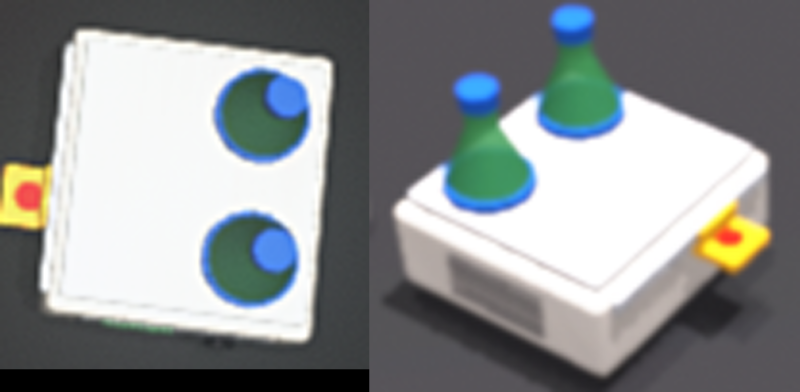

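The crops show the shaker top outline with corners near (78,30), (333,60) and (310,340) in the top crop. The pad is on its left face.

```bash
python3 - <<'E'
from h import *
k=4.2*800/873
T=lambda x,y:np.array([275+x/k,169+y/k])
S=lambda x,y:np.array([140+(x-403*800/873)/k,102+y/k])
c=[back('top',T(*p),.112) for p in[(78,30),(333,60),(310,340),(58,300)]]
d=[back('scene',S(*p),.112) for p in[(625,92),(768,158),(600,290),(408,195)]]
for q in (c,d):
    print(np.round(q,4).tolist())
    for i in range(4):
        v=q[(i+1)%4]-q[i]; print(np.hypot(*v[:2]).round(3), np.degrees(np.arctan2(v[1],v[0])).round(1))
E
```

```text
[[0.6257, -0.2079, 0.112], [0.594, -0.4202, 0.112], [0.3633, -0.3842, 0.112], [0.4014, -0.181, 0.112]]
0.215 -98.5
0.234 171.1
0.207 79.4
0.226 -6.8
[[0.3831, -0.3133, 0.112], [0.4137, -0.1578, 0.112], [0.6213, -0.2044, 0.112], [0.5881, -0.4046, 0.112]]
0.159 78.9
0.213 -12.6
0.203 -99.4
0.224 156.0
```

Call:
jog_arm([
  {"x": 0.9,"y": -1,"az": -0.945},
  {"x": 0.9,"y": -1,"az": -0.945},
  {"x": 0.9,"y": -1,"az": -0.945},
  {"x": 0.9,"y": -1,"az": -0.945},
  {"x": 0.9,"y": -1,"az": -0.945},
  {"x": 0.9,"y": -1,"az": -0.945},
  {"x": 0.9,"y": -1,"az": -0.945},
  {"x": 0.9,"y": -1,"az": -0.945},
  {"x": 0.9,"y": -1,"az": -0.945},
  {"x": 0.9,"y": -1,"az": -0.945},
  {"x": 0.9,"y": -1,"az": -0.945},
  {"x": 0.9,"y": -1,"az": -0.945},
], grip=0)

```text
$.targets[0]: bad value
```

Call:
jog_arm([
  {"x": 0.9,"y": -0.98,"z": 0.0,"ax": 0.0,"ay": 0.0,"az": -0.945},
  {"x": 0.9,"y": -0.98,"z": 0.0,"ax": 0.0,"ay": 0.0,"az": -0.945},
])

```text
clock: 0.35
eef_pos: [0.1835, 0.4567, 0.2418]
orientation: [-179.9, 0.0, 149.4]
ft_force: [0.4, 0.2, -0.1]
gripper_width: 1.001
grip_force: 0.0
```

Call:
jog_arm([
  {"x": 1,"y": -1,"z": 0,"ax": 0,"ay": 0,"az": -0.94},
  {"x": 1,"y": -1,"z": 0,"ax": 0,"ay": 0,"az": -0.94},
  {"x": 1,"y": -1,"z": 0,"ax": 0,"ay": 0,"az": -0.94},
  {"x": 1,"y": -1,"z": 0,"ax": 0,"ay": 0,"az": -0.94},
  {"x": 1,"y": -1,"z": 0,"ax": 0,"ay": 0,"az": -0.94},
  {"x": 1,"y": -1,"z": 0,"ax": 0,"ay": 0,"az": -0.94},
  {"x": 1,"y": -1,"z": 0,"ax": 0,"ay": 0,"az": -0.94},
  {"x": 1,"y": -1,"z": 0,"ax": 0,"ay": 0,"az": -0.94},
  {"x": 0.4,"y": -1,"z": 0,"ax": 0,"ay": 0,"az": -0.94},
  {"x": 0,"y": -1,"z": 0,"ax": 0,"ay": 0,"az": -0.94},
  {"x": 0,"y": -1,"z": 0,"ax": 0,"ay": 0,"az": 0},
  {"x": 0,"y": 0,"z": 0,"ax": 0,"ay": 0,"az": 0},
])

```text
clock: 1.85
eef_pos: [0.3933, 0.1814, 0.2421]
orientation: [-180.0, 0.0, 74.3]
ft_force: [0.3, -0.1, -0.7]
gripper_width: 0.999
grip_force: 0.0
```

Call:
jog_arm([
  {"x": 1,"y": -0.2,"z": 0,"ax": 0,"ay": 0,"az": 0},
  {"x": 1,"y": -0.2,"z": 0,"ax": 0,"ay": 0,"az": 0},
  {"x": 0,"y": 0,"z": -1,"ax": 0,"ay": 0,"az": 0},
  {"x": 0,"y": 0,"z": -1,"ax": 0,"ay": 0,"az": 0},
  {"x": 0,"y": 0,"z": -1,"ax": 0,"ay": 0,"az": 0},
  {"x": 0,"y": 0,"z": 0,"ax": 0,"ay": 0,"az": 0},
])

```text
clock: 2.6
eef_pos: [0.4422, 0.1729, 0.1658]
orientation: [-179.8, 0.1, 74.4]
ft_force: [0.2, -0.1, -0.3]
gripper_width: 1.0
grip_force: 0.0
```

```bash
python3 - <<'E'
from h import *
from bench import telemetry
ims=[]
for n,b in(('top',(90,190,250,290)),('scene',(280,110,440,240))):
    im=eyes.read_camera(n)[:,:,::-1]
    ims.append(cv2.resize(im[b[1]:b[3],b[0]:b[2]],(400,250 if n=='top' else 325),interpolation=cv2.INTER_CUBIC))
ims[0]=cv2.copyMakeBorder(ims[0],0,75,0,0,cv2.BORDER_CONSTANT)
cv2.imwrite('pics/g1.png',np.hstack(ims)); print(telemetry.get_state()['eef_pos'])
E
```

```text
[0.44369386 0.17306622 0.1678368 ]
```

View pics/g1.png

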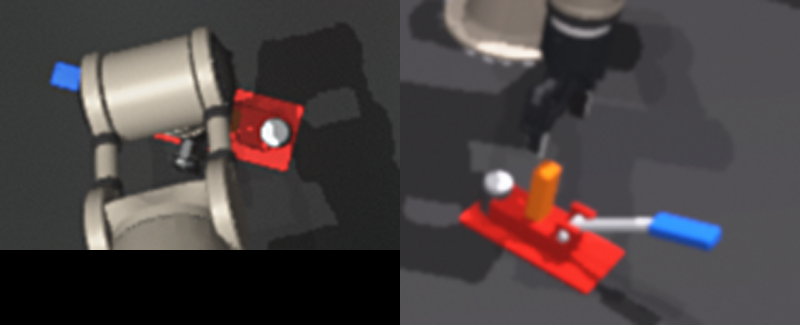

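The open fingers straddle the post from above: the near finger is at about (540,135) and the post top at (548,168). I'll descend and grip.

Call:
jog_arm([
  {"x": 0,"y": 0,"z": -0.9,"ax": 0,"ay": 0,"az": 0},
  {"x": 0,"y": 0,"z": -0.9,"ax": 0,"ay": 0,"az": 0},
  {"x": 0,"y": 0,"z": -0.9,"ax": 0,"ay": 0,"az": 0},
  {"x": 0,"y": 0,"z": -0.7,"ax": 0,"ay": 0,"az": 0},
  {"x": 0,"y": 0,"z": 0,"ax": 0,"ay": 0,"az": 0},
])

```text
clock: 3.32
eef_pos: [0.4435, 0.1727, 0.0825]
orientation: [-180.0, 0.0, 74.4]
ft_force: [-0.1, 0.5, 0.6]
gripper_width: 0.998
grip_force: 0.0
```

Call:
jog_arm([
  {"x": 0,"y": 0,"z": 0,"ax": 0,"ay": 0,"az": 0},
  {"x": 0,"y": 0,"z": 0,"ax": 0,"ay": 0,"az": 0},
  {"x": 0,"y": 0,"z": 0,"ax": 0,"ay": 0,"az": 0},
  {"x": 0,"y": 0,"z": 0,"ax": 0,"ay": 0,"az": 0},
  {"x": 0,"y": 0,"z": 0,"ax": 0,"ay": 0,"az": 0},
  {"x": 0,"y": 0,"z": 0,"ax": 0,"ay": 0,"az": 0},
  {"x": 0,"y": 0,"z": 0,"ax": 0,"ay": 0,"az": 0},
  {"x": 0,"y": 0,"z": 0,"ax": 0,"ay": 0,"az": 0},
], grip=1, force=60)

```text
clock: 4.32
eef_pos: [0.4439, 0.1726, 0.0831]
orientation: [179.9, -0.0, 74.4]
ft_force: [-0.2, 0.8, 4.8]
gripper_width: 0.34
grip_force: 61.2
```

Call:
jog_arm([
  {"x": 0,"y": 0,"z": 0.4,"ax": 0,"ay": 0,"az": 0},
  {"x": 0,"y": 0,"z": 0.4,"ax": 0,"ay": 0,"az": 0},
  {"x": 0.3,"y": -0.9,"z": 0,"ax": 0,"ay": 0,"az": 0.085},
  {"x": 0.3,"y": -0.9,"z": 0,"ax": 0,"ay": 0,"az": 0.085},
  {"x": 0.3,"y": -0.9,"z": 0,"ax": 0,"ay": 0,"az": 0.085},
  {"x": 0.3,"y": -0.9,"z": 0,"ax": 0,"ay": 0,"az": 0.085},
  {"x": 0.3,"y": -0.9,"z": 0,"ax": 0,"ay": 0,"az": 0.085},
  {"x": 0.3,"y": -0.9,"z": 0,"ax": 0,"ay": 0,"az": 0.085},
  {"x": 0.3,"y": -0.9,"z": 0,"ax": 0,"ay": 0,"az": 0.085},
  {"x": 0.3,"y": -0.9,"z": 0,"ax": 0,"ay": 0,"az": 0.085},
  {"x": 0.3,"y": -0.9,"z": 0,"ax": 0,"ay": 0,"az": 0.085},
  {"x": 0,"y": 0,"z": 0,"ax": 0,"ay": 0,"az": 0},
])

```text
clock: 5.82
eef_pos: [0.5113, -0.0315, 0.1024]
orientation: [180.0, 0.0, 80.4]
ft_force: [-0.1, 0.7, -8.1]
gripper_width: 0.349
grip_force: 61.0
```

```bash
python3 - <<'E'
from h import *
from bench import telemetry
ims=[]
for n,b in(('top',(180,170,320,270)),('scene',(200,110,340,240))):
    im=np.ascontiguousarray(eyes.read_camera(n)[:,:,::-1]); cv2.imwrite(n+'_raw2.png',im)
    ims.append(cv2.resize(im[b[1]:b[3],b[0]:b[2]],(400,286 if n=='top' else 371),interpolation=cv2.INTER_CUBIC))
ims[0]=cv2.copyMakeBorder(ims[0],0,85,0,0,cv2.BORDER_CONSTANT)
cv2.imwrite('pics/g2.png',np.hstack(ims)); s=telemetry.get_state();print(s['eef_pos'],s['orientation'])
E
```

```text
[ 0.51033736 -0.02992425  0.10213442] [-1.79924166e+02 -1.67477976e-02  8.04697760e+01]
```

View pics/g2.png

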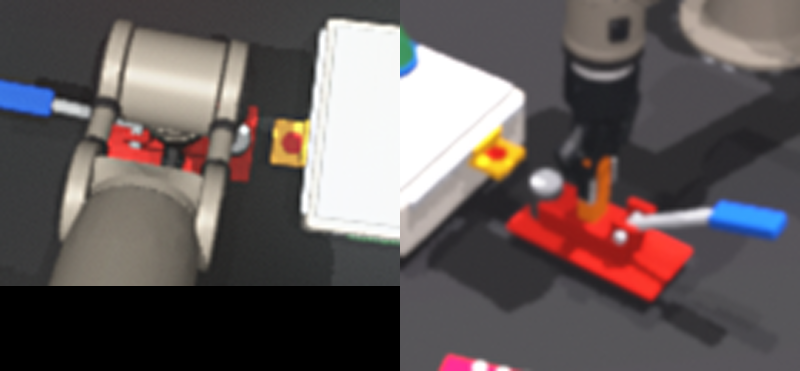

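The jack is held level. In the scene crop the saddle is at (546,182) and the dot at (497,153), with the jack still short of the pad. I'll measure the saddle relative to the dot.

```bash
python3 - <<'E'
from h import *
s=cv2.imread('scene_raw2.png');t=cv2.imread('top_raw2.png')
c,a,m=blob(s,(243,165,262,186),(0,0,150),(180,110,255));print('saddle scene',c,a,back('scene',c,.0755))
y,x=np.nonzero(m);print(x.min()+243,x.max()+243,y.min()+165,y.max()+165)
c,a,m=blob(s,(222,152,250,176),(0,120,100),(10,255,255));print('dot scene',c,a,back('scene',c,.082))
c,a,m=blob(t,(270,200,296,236),(0,120,100),(8,255,255));print('dot top',c,a,back('top',c,.082))
c,a,m=blob(t,(270,200,300,236),(20,100,100),(35,255,255));print('yellow top',c,a,back('top',c,.082))
c,a,m=blob(t,(174,190,202,220),(100,120,60),(125,255,255));print('paddle top',c,a,back('top',c,.153))
c,a,m=blob(s,(300,165,350,205),(100,120,60),(125,255,255));print('paddle scene',c,a,back('scene',c,.150))
th=np.radians(80.4697-90);R2=lambda y:np.array([-np.sin(th)*y,np.cos(th)*y])
o=np.array([.5105,-.0302]);print('pred saddle',o+R2(-.062),'pred paddle',o+R2(.175))
E
```

```text
saddle scene [250.57971014 173.10144928] 69 [ 0.50077638 -0.09193178  0.0755    ]
246 256 169 177
dot scene [233.2173913  163.30434783] 23 [ 0.48867989 -0.15908213  0.082     ]
dot top [281.6969697 219.3030303] 33 [ 0.49258013 -0.16071726  0.082     ]
yellow top [285.24444444 217.35555556] 45 [ 0.49858947 -0.17248388  0.082     ]
paddle top [185.87356322 203.53256705] 261 [0.5419241  0.13903689 0.153     ]
paddle scene [321.37152778 186.54166667] 288 [0.54215133 0.14582363 0.15      ]
pred saddle [ 0.50023471 -0.09134429] pred paddle [0.5394746  0.14238468]
```

Call:
jog_arm([
  {"x": 0,"y": 0,"z": -0.3,"ax": 0,"ay": 0,"az": 0},
  {"x": 0,"y": 0,"z": -0.27,"ax": 0,"ay": 0,"az": 0},
  {"x": -0.09,"y": -0.55,"z": 0,"ax": 0,"ay": 0,"az": 0},
  {"x": -0.09,"y": -0.55,"z": 0,"ax": 0,"ay": 0,"az": 0},
  {"x": -0.09,"y": -0.55,"z": 0,"ax": 0,"ay": 0,"az": 0},
  {"x": -0.09,"y": -0.55,"z": 0,"ax": 0,"ay": 0,"az": 0},
  {"x": -0.08,"y": -0.54,"z": 0,"ax": 0,"ay": 0,"az": 0},
  {"x": 0,"y": 0,"z": 0,"ax": 0,"ay": 0,"az": 0},
  {"x": 0,"y": 0,"z": 0,"ax": 0,"ay": 0,"az": 0},
])

```text
clock: 7.05
eef_pos: [0.4998, -0.0987, 0.0881]
orientation: [180.0, 0.0, 80.5]
ft_force: [-0.1, 0.0, -8.4]
gripper_width: 0.343
grip_force: 61.0
```

Call:
jog_arm([
  {"x": 0,"y": 0,"z": -0.1,"ax": 0,"ay": 0,"az": 0},
  {"x": 0,"y": 0,"z": -0.1,"ax": 0,"ay": 0,"az": 0},
  {"x": 0,"y": 0,"z": 0,"ax": 0,"ay": 0,"az": 0},
])

```text
clock: 7.42
eef_pos: [0.4999, -0.0983, 0.0831]
orientation: [180.0, -0.0, 80.5]
ft_force: [0.3, 0.2, -5.6]
gripper_width: 0.343
grip_force: 61.3
```

Call:
jog_arm([
  {"x": 0,"y": 0,"z": -0.03,"ax": 0,"ay": 0,"az": 0},
  {"x": 0,"y": 0,"z": 0,"ax": 0,"ay": 0,"az": 0},
])

```text
clock: 7.68
eef_pos: [0.4999, -0.0983, 0.0831]
orientation: [180.0, -0.0, 80.5]
ft_force: [-5.6, 2.7, 6.6]
gripper_width: 0.344
grip_force: 62.6
```

Call:
jog_arm([
  {"x": 0,"y": 0,"z": 0,"ax": 0,"ay": 0,"az": 0},
  {"x": 0,"y": 0,"z": 0,"ax": 0,"ay": 0,"az": 0},
  {"x": 0,"y": 0,"z": 0,"ax": 0,"ay": 0,"az": 0},
  {"x": 0,"y": 0,"z": 0,"ax": 0,"ay": 0,"az": 0},
  {"x": 0,"y": 0,"z": 0,"ax": 0,"ay": 0,"az": 0},
  {"x": 0,"y": 0,"z": 0,"ax": 0,"ay": 0,"az": 0},
], grip=0.3)

```text
clock: 8.43
eef_pos: [0.4999, -0.0986, 0.0823]
orientation: [180.0, 0.0, 80.5]
ft_force: [-0.1, 0.3, 0.1]
gripper_width: 0.702
grip_force: 0.0
```

Call:
jog_arm([
  {"x": 0,"y": 0,"z": 0.6,"ax": 0,"ay": 0,"az": 0},
  {"x": 0,"y": 0,"z": 1,"ax": 0,"ay": 0,"az": 0},
  {"x": 0,"y": 0,"z": 1,"ax": 0,"ay": 0,"az": 0},
  {"x": 0,"y": 0,"z": 1,"ax": 0,"ay": 0,"az": 0},
  {"x": 0,"y": 0,"z": 1,"ax": 0,"ay": 0,"az": 0},
  {"x": 0,"y": 0,"z": 0,"ax": 0,"ay": 0,"az": 0},
])

```text
clock: 9.18
eef_pos: [0.501, -0.0989, 0.2]
orientation: [179.7, 0.1, 80.5]
ft_force: [0.0, 0.8, 0.0]
gripper_width: 0.697
grip_force: 0.0
```

Call:
jog_arm([
  {"x": 0.16,"y": 0.98,"z": 0,"ax": 0,"ay": 0,"az": 0},
  {"x": 0.16,"y": 0.98,"z": 0,"ax": 0,"ay": 0,"az": 0},
  {"x": 0.16,"y": 0.98,"z": 0,"ax": 0,"ay": 0,"az": 0},
  {"x": 0.16,"y": 0.98,"z": 0,"ax": 0,"ay": 0,"az": 0},
  {"x": 0.16,"y": 0.98,"z": 0,"ax": 0,"ay": 0,"az": 0},
  {"x": 0.16,"y": 0.98,"z": 0,"ax": 0,"ay": 0,"az": 0},
  {"x": 0.16,"y": 0.98,"z": 0,"ax": 0,"ay": 0,"az": 0},
  {"x": 0,"y": 0,"z": 0,"ax": 0,"ay": 0,"az": 0},
], grip=1)

```text
clock: 10.18
eef_pos: [0.5275, 0.0742, 0.1967]
orientation: [-179.9, 0.0, 80.6]
ft_force: [0.1, -0.1, 0.1]
gripper_width: 0.001
grip_force: 0.0
```

```bash
python3 - <<'E'
from h import *
from bench import telemetry
ims=[]
for n,b in(('top',(180,170,320,270)),('scene',(200,110,340,240))):
    im=np.ascontiguousarray(eyes.read_camera(n)[:,:,::-1]); cv2.imwrite(n+'_raw3.png',im)
    ims.append(cv2.resize(im[b[1]:b[3],b[0]:b[2]],(400,286 if n=='top' else 371),interpolation=cv2.INTER_CUBIC))
ims[0]=cv2.copyMakeBorder(ims[0],0,85,0,0,cv2.BORDER_CONSTANT)
cv2.imwrite('pics/g3.png',np.hstack(ims)); s=telemetry.get_state();print(s['eef_pos'],s['orientation'],s['gripper_width'])
t=cv2.imread('top_raw3.png');s=cv2.imread('scene_raw3.png')
c,a,m=blob(s,(260,150,340,205),(100,120,60),(125,255,255));print('paddle scene',c,a,back('scene',c,.131))
c,a,m=blob(t,(250,200,300,236),(0,120,100),(8,255,255));print('dot top',c,a,back('top',c,.082))
E
```

```text
[0.5275107  0.07267606 0.1968565 ] [-1.79950446e+02  3.14642374e-02  8.05491399e+01] 0.0018627503626849678
paddle scene [299.70930233 181.89922481] 258 [0.53047392 0.078489   0.131     ]
dot top [264.94 221.09] 700 [ 0.48832689 -0.10623785  0.082     ]
```

View pics/g3.png

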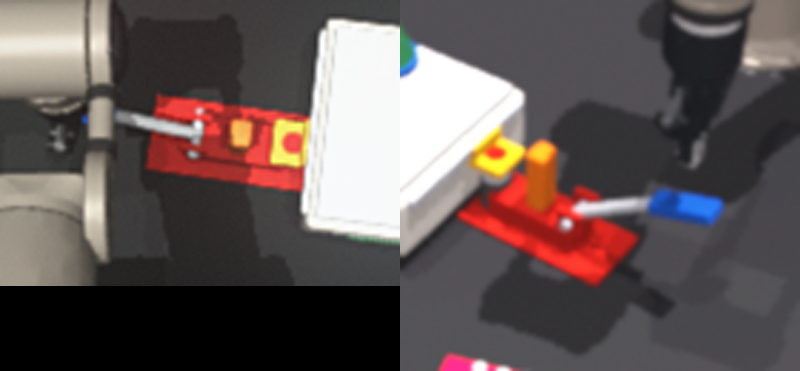

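The jack stands flat with its handle up and the pad is over the saddle. In the top crop the dot is at (293,143), in line with the post at (242,133), and the closed fingers are above the paddle. I'll start pressing.

Call:
jog_arm([
  {"x": 0.08,"y": 0,"z": -0.9,"ax": 0,"ay": 0,"az": 0},
  {"x": 0,"y": 0,"z": -0.7,"ax": 0,"ay": 0,"az": 0},
  {"x": 0,"y": 0,"z": -0.4,"ax": 0,"ay": 0,"az": 0},
  {"x": 0.025,"y": 0.155,"z": -0.26,"ax": 0,"ay": 0,"az": 0},
  {"x": 0.025,"y": 0.155,"z": -0.26,"ax": 0,"ay": 0,"az": 0},
  {"x": 0.02,"y": 0.125,"z": -0.27,"ax": 0,"ay": 0,"az": 0},
  {"x": 0.02,"y": 0.125,"z": -0.27,"ax": 0,"ay": 0,"az": 0},
  {"x": 0,"y": 0,"z": 0,"ax": 0,"ay": 0,"az": 0},
])

```text
clock: 11.28
eef_pos: [0.5323, 0.0874, 0.1205]
orientation: [180.0, -0.0, 80.5]
ft_force: [-0.3, -1.5, 1.7]
gripper_width: 0.002
grip_force: 1.2
```

Call:
jog_arm([
  {"x": 0.015,"y": 0.1,"z": -0.29,"ax": 0,"ay": 0,"az": 0},
  {"x": 0.015,"y": 0.1,"z": -0.29,"ax": 0,"ay": 0,"az": 0},
  {"x": 0.01,"y": 0.07,"z": -0.3,"ax": 0,"ay": 0,"az": 0},
  {"x": 0.01,"y": 0.07,"z": -0.3,"ax": 0,"ay": 0,"az": 0},
  {"x": 0,"y": 0,"z": 0,"ax": 0,"ay": 0,"az": 0},
])

```text
clock: 11.9
eef_pos: [0.5341, 0.096, 0.092]
orientation: [179.9, -0.0, 80.5]
ft_force: [-1.0, 0.2, 11.7]
gripper_width: -0.001
grip_force: 6.4
```

Call:
jog_arm([
  {"x": 0.01,"y": 0.045,"z": -0.3,"ax": 0,"ay": 0,"az": 0},
  {"x": 0.01,"y": 0.045,"z": -0.3,"ax": 0,"ay": 0,"az": 0},
  {"x": 0,"y": 0.01,"z": -0.3,"ax": 0,"ay": 0,"az": 0},
  {"x": 0,"y": 0.01,"z": -0.3,"ax": 0,"ay": 0,"az": 0},
  {"x": 0,"y": 0,"z": 0,"ax": 0,"ay": 0,"az": 0},
  {"x": 0,"y": 0,"z": 0,"ax": 0,"ay": 0,"az": 0},
])

```text
clock: 12.65
eef_pos: [0.5347, 0.0993, 0.0624]
orientation: [179.9, -0.1, 80.5]
ft_force: [-1.6, 3.3, 12.1]
gripper_width: -0.0
grip_force: 6.4
```

Call:
jog_arm([
  {"x": 0,"y": 0,"z": -0.06,"ax": 0,"ay": 0,"az": 0},
  {"x": 0,"y": 0,"z": 0,"ax": 0,"ay": 0,"az": 0},
  {"x": 0,"y": 0,"z": 0,"ax": 0,"ay": 0,"az": 0},
])

```text
clock: 13.02
eef_pos: [0.5347, 0.0993, 0.0613]
orientation: [179.8, -0.1, 80.5]
ft_force: [-3.2, 4.4, 15.5]
gripper_width: 0.005
grip_force: 8.0
```

```bash
python3 - <<'E'
from h import *
from bench import telemetry
ims=[]
for n,b in(('top',(180,170,320,270)),('scene',(200,110,340,240))):
    im=np.ascontiguousarray(eyes.read_camera(n)[:,:,::-1]); cv2.imwrite(n+'_raw4.png',im)
    ims.append(cv2.resize(im[b[1]:b[3],b[0]:b[2]],(400,286 if n=='top' else 371),interpolation=cv2.INTER_CUBIC))
ims[0]=cv2.copyMakeBorder(ims[0],0,85,0,0,cv2.BORDER_CONSTANT)
cv2.imwrite('pics/g4.png',np.hstack(ims)); s=telemetry.get_state();print(s['eef_pos'],s['ft_force'])
for k in '34':
    s=cv2.imread(f'scene_raw{k}.png')
    c,a,m=blob(s,(222,145,250,176),(0,120,100),(10,255,255));print('dot',c,a,[back('scene',c,z).round(4) for z in(.082,.099)])
E
```

```text
[0.53473096 0.09930129 0.06134337] [-2.14351683  4.12103163 15.7322255 ]
dot [241.46341463 172.29268293] 41 [array([ 0.5164, -0.1164,  0.082 ]), array([ 0.5336, -0.1082,  0.099 ])]
dot [241.7826087 171.2826087] 46 [array([ 0.5116, -0.1176,  0.082 ]), array([ 0.529 , -0.1094,  0.099 ])]
```

View pics/g4.png

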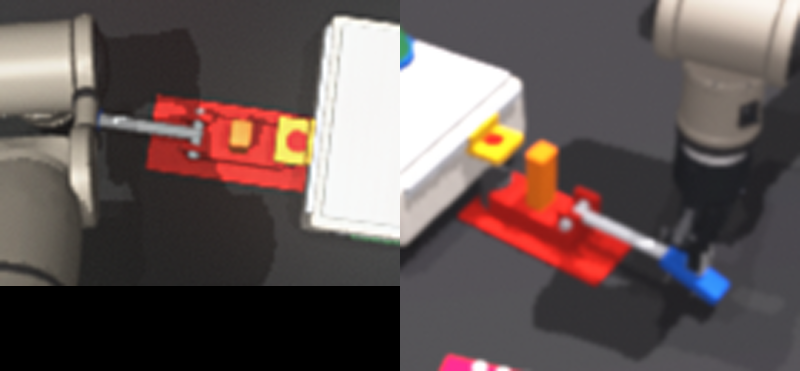

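The pad has risen: the dot in the scene crop moved from (497,153) to (493,140). The handle slopes down and the jack has not moved. I'll press a little further to confirm it is at the stop.

Call:
jog_arm([
  {"x": 0,"y": 0,"z": -0.08,"ax": 0,"ay": 0,"az": 0},
  {"x": 0,"y": 0,"z": 0,"ax": 0,"ay": 0,"az": 0},
  {"x": 0,"y": 0,"z": 0,"ax": 0,"ay": 0,"az": 0},
])

```text
clock: 13.5
eef_pos: [0.5348, 0.0993, 0.0606]
orientation: [179.8, -0.1, 80.5]
ft_force: [-6.2, 3.9, 26.1]
gripper_width: 0.002
grip_force: 12.9
```

Call:
jog_arm([
  {"x": 0,"y": 0,"z": 0,"ax": 0,"ay": 0,"az": 0},
  {"x": 0,"y": 0,"z": 0,"ax": 0,"ay": 0,"az": 0},
  {"x": 0,"y": 0,"z": 0,"ax": 0,"ay": 0,"az": 0},
  {"x": 0,"y": 0,"z": 0,"ax": 0,"ay": 0,"az": 0},
])

```text
clock: 14.0
eef_pos: [0.5348, 0.0993, 0.0606]
orientation: [179.8, -0.1, 80.5]
ft_force: [-5.1, 3.8, 26.9]
gripper_width: -0.001
grip_force: 12.9
```

```bash
python3 -c "
from bench import ticket,telemetry
s=telemetry.get_state();print(s['eef_pos'],s['ft_force'])
print(ticket.close_job())"
```

```text
[0.53484276 0.09930848 0.06057392] [-5.13936915  3.78152874 26.89754516]
the job is handed in; nothing more can be done
None
```

I handed the job in at 14 s with the jack under the lift pad, the shaker's side raised, and the fingers holding the handle at its stop with about 27 N; no verdict came back.

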